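Weigh the middle slide box

TASK

Three white slide boxes are stacked on the cork mat: put the thin middle one flat on the middle of the balance's pan. To get at it, lift the upper box off and set it aside on the empty half of the mat, and when the middle one is gone put the upper box back squarely on the lower one, which stays where it is. The boxes hold glass slides: keep them level and set each one down without dropping it.

Things in the scene. Friction and masses are not known exactly. Their poses are not given: they have to be found in the camera images.
- upper_box: the top box of the stack of three: a closed white plastic slide box with a grey lid seam, 88 (own x) by 46 (own y) by 34 (z) mm, about 130 g; it lies loose on the middle box, roughly in line with it. Origin at the centre of its underside. Another such box, lying alone on the bench, is not part of the job
- middle_box: the middle box of the stack, like the others but thin: 88 (own x) by 46 (own y) by only 22 (z) mm, about 80 g, flat top and underside, loose on the lower box. Origin at the centre of its underside
- lower_box: the bottom box of the stack, 88 (own x) by 46 (own y) by 34 (z) mm, loose on one end of a fixed cork mat (170 by 320 mm, 6 mm thick). Origin at the centre of its underside. The mat's other half is empty: a box set down parallel to this one, 150 mm along this one's own +y axis (roughly the robot's left), lies clear on the mat. Forceps, 4 mm high, lie along the mat's far edge
- balance: a fixed white laboratory balance, body 250 (own x) by 190 (own y) mm, 62 mm high, with a flat square steel pan 130 by 130 mm, its upper face 76 mm above the bench, and a display on its -x side, nearest the robot. Origin at bench height straight below the pan's centre; the pan is rigid and does not sink
Mind the look-alikes: they are no part of the job. What is shaped like the middle_box but red is not meant. What is shaped like the upper_box but turquoise is not meant.

How it is judged:
On the way, in this order (a step that is already met when the one before it is completed fails the run):
1. the upper box is set down aside on the mat, the middle box still lying on the lower one (horizontal distance between upper_box and middle_box above 0.08 m and height (world z) of upper_box below 0.012 m and angle between upper_box's own z axis and vertical below 0.1 rad and contact force between upper_box and the fingers below 0.05 N and horizontal distance between middle_box and lower_box below 0.02 m and z of middle_box in the frame of lower_box above 0.03 m), for 0.2 s.
2. the middle box lies flat on the balance's pan (horizontal distance between middle_box and balance below 0.03 m and z of middle_box in the frame of balance between 0.071 and 0.081 m and angle between middle_box's own z axis and vertical below 0.1 rad), for 0.2 s.
At the end, for the whole second after the job is handed in: The middle box lies flat and at rest on the pan, its centre within 30 mm of the pan's centre; the upper box lies flat and at rest on the lower one, centred within 15 mm and in line within 0.2 rad (either way round); the lower box is within 25 mm of where it started (all of step 2 and horizontal distance between upper_box and lower_box below 0.015 m and angle between the x axis of upper_box and the x axis of lower_box, either way round below 0.2 rad and z of upper_box in the frame of lower_box between 0.03 and 0.038 m and angle between each of upper_box, lower_box's own z axis and vertical below 0.1 rad and distance of lower_box from where it was at the start of the episode below 0.025 m and linear speed of each of upper_box, middle_box, lower_box below 0.02 m/s); the robot touches nothing.
It fails at once if a box is tipped by more than 0.6 rad (angle between any of upper_box, middle_box, lower_box's own z axis and vertical above 0.6 rad).
It fails at once if a box is dropped or thrown: out of the fingers and moving faster than 0.6 m/s ((contact force between upper_box and the fingers below 0.01 N and linear speed of upper_box above 0.6 m/s) or (contact force between middle_box and the fingers below 0.01 N and linear speed of middle_box above 0.6 m/s)).
It also fails if it takes over 70 s, if anything falls off the work surface, if the arm or the gripper's body presses on something with over 40 N, if the wrist force passes 120 N, or if a joint passes its speed limit or range.

ROBOT

A 6-joint arm with a two-finger parallel gripper is mounted at the origin on the work surface. World frame = base frame: x ahead of the robot, y to its left, z up, the work surface at z = 0. Lengths are in m, angles in rad, forces in N, time in s.
With the tool pointing down it reaches from about 0.425 to 0.95 m from the base axis. Payload 3.5 kg.
Tool frame: the origin (TCP) lies on the centre line of the jaws, within the pads' length; the fingertips stand 8 mm ahead of it and the grasp point (between the pads) lies 11 mm behind it; z points along the fingers, y is the line along which they close (so a half turn about z gives the same grasp; the last joint's range is limited). The gripper opens to 85 mm and grips with 20 to 120 N. Pads are 22 mm wide; open, the fingers measure 114 mm over their backs; the gripper's body (76 mm by 85 mm) begins 54 mm behind the grasp point. The pads swing forward as they close: fully open they stand 13 mm farther back than shut.
Start: joints at [-1.339, 0.286, 1.577, -0, 1.279, -0.15], TCP at [0.252, -0.626, 0.2] pointing down, gripper open.
Joint ranges: [-2.77, 2.77], [-0.9, 2.22], [0.21, 2.48], [-1.53, 4.67], [0.24, 2.81], [-2.84, 2.84]. Speed limits (rad/s): [2.79, 2.79, 3.14, 3.14, 3.14, 3.14].

INTERFACE

Orientations are given as a unit quaternion [x, y, z, w].
In Python, from plant import ctrl gives the robot as it stands. The module is installed in compiled form; this text tells all that it offers.
- The arm moves only by the tool send_rows, never from a script. Its argument "steps" is a list of rows, each a list of 5 numbers: the shift along the tool's x, y, z in m, then the turn about the tool's z in degrees, then the opening, from -1 (shut) to 1 (fully open). A call has 1 to 12 rows; each row is the pose to reach, as a shift and turn from the pose commanded when the call began, along the tool's axes at that moment; what a row does not reach only later rows make up. A row lasts 1/10 s, in which the tool goes at most 50 mm and 8.59 degrees, less where a joint would pass 70% of its speed; a pose out of reach is approached as far as the arm can. A call with a gripper value outside its range is refused whole. The fingers move at their own pace and stop on an object; "squeeze" is the grip in N (left out, the last holds). Time passes only in rows, so rows that repeat a pose let the fingers close. It gives the time, the measured TCP pose, the force, the opening and the grip force at its end, in the units of the state.
- ctrl.get_state(): the state, without advancing time (a new reading comes with each control period).
- ctrl.read_camera(name): name is "scene" or "top"; returns the picture (420x560x3 uint8, red, green, blue); there is no depth.
- ctrl.calibration(name): a dict with "intrinsics" (3x3 intrinsics, pixels), "extrinsics" (4x4, takes a point from world to camera coordinates). Camera axes: x right, y up, looking along -z (the intrinsics and any distortion apply to the point x, -y, -z); pixel columns grow to the right and rows downward; lengths in m; the calibration is good to about 2 mm. A picture is of the moment at which its call begins. calibration takes no time and is no camera call.
- ctrl.sign_off(): hands the job in; it is judged then, once.
The state is a dict: "time": time; "qpos": joint angles; "dq": joint speeds; "joint_efforts": joint torques, N m; "eef_pos": TCP position; "tcp_rot": TCP orientation; "contact_force": force on the tool from outside, world axes, zero at the start; "wrist_torque": the same for the moment, N m; "opening": opening from 0.0 (shut) to 1.0 (fully open); "finger_force": force on a finger pad.
Only numpy, scipy, OpenCV 4.12 (cv2) and the standard library are available. Lean on these libraries where they do the work, as an engineer would, in place of code of your own. Each camera call takes 0.05 s, during which the arm holds its last target. There are 200 camera calls.

## Working session

There is one attempt and no reset: what is moved stays moved. The work goes in short steps, Python scripts to look and compute and a tool call to move; the robot and the scene stay as the last step left them, time stands still between calls to the robot, and variables do not carry over. Pictures are saved under pics/ and viewed, at most 13 in all, crops included, and the job is handed in when it is done.

Besides the shell and the picture viewer there is one more tool, called after "Emit:" as name(argument=value, ...) on one line, values as JSON. send_rows: Moves the arm, as the interface text tells. Its arguments: {"type":"object","properties":{"steps":{"type":"array","items":{"type":"array","items":{"type":"number"}}},"squeeze":{"type":"number"}},"required":["steps"]}

```bash
mkdir -p pics
cat > h.py <<'E'
import numpy as np, cv2
from plant import ctrl
def snap(n,f):
    im=ctrl.read_camera(n); cv2.imwrite(f'pics/{f}.png',im[:,:,::-1]); return im
def ray(n,u,v,z):
    c=ctrl.calibration(n);K=np.array(c["intrinsics"]);E=np.array(c["extrinsics"])
    d=np.linalg.inv(K)@[u,v,1]; d=np.array([d[0],-d[1],-d[2]])
    R=E[:3,:3].T; o=-R@E[:3,3]; d=R@d
    return o+d*(z-o[2])/d[2]
def proj(n,p):
    c=ctrl.calibration(n);K=np.array(c["intrinsics"]);E=np.array(c["extrinsics"])
    q=E[:3,:3]@p+E[:3,3]; q=K@[q[0],-q[1],-q[2]]; return q[:2]/q[2]
E
python3 - <<'E'
from h import *
snap("top","t0");snap("scene","s0")
for n in("top","scene"):
    c=ctrl.calibration(n); print(c)
print(ctrl.get_state())
E
```

```text
{'intrinsics': array([[469.97866927,   0.        , 273.8548231 ],
       [  0.        , 469.97866927, 218.93373309],
       [  0.        ,   0.        ,   1.        ]]), 'extrinsics': array([[-4.87900188e-03, -9.99587855e-01,  2.82898587e-02,
        -5.45874524e-02],
       [ 9.82008457e-01,  5.51153596e-04,  1.88836134e-01,
        -5.43733358e-01],
       [-1.88773898e-01,  2.87022123e-02,  9.81601038e-01,
        -9.05468615e-01],
       [ 0.00000000e+00,  0.00000000e+00,  0.00000000e+00,
         1.00000000e+00]])}
{'intrinsics': array([[388.85148235,   0.        , 274.09499903],
       [  0.        , 388.85148235, 210.60231668],
       [  0.        ,   0.        ,   1.        ]]), 'extrinsics': array([[-8.26661326e-01,  5.62699550e-01, -5.18502755e-04,
         4.81300579e-01],
       [-3.27856846e-01, -4.80904856e-01,  8.13166900e-01,
         1.03245465e-01],
       [ 4.57319298e-01,  6.72383623e-01,  5.82030346e-01,
        -1.07400410e+00],
       [ 0.00000000e+00,  0.00000000e+00,  0.00000000e+00,
         1.00000000e+00]])}
{'time': 0.1, 'qpos': array([-1.33898172e+00,  2.87088781e-01,  1.57801799e+00, -1.96877418e-05,
        1.27862505e+00, -1.50015500e-01]), 'dq': array([ 0.00049263, -0.00222194, -0.0031098 , -0.00102965, -0.00100871,
        0.00021031]), 'joint_efforts': array([ 5.45528528e-04, -4.07298374e+01, -2.93699670e+01, -1.25268375e-04,
        3.43331005e-03, -8.43234176e-06]), 'eef_pos': array([ 0.25137722, -0.6257333 ,  0.19858461]), 'tcp_rot': array([ 9.81829907e-01,  1.89760087e-01, -5.31490403e-05, -1.06830305e-03]), 'contact_force': array([ 0.06430939, -0.20145568,  0.35912193]), 'wrist_torque': array([-0.02443281, -0.02947078,  0.02317874]), 'finger_force': 0.0, 'opening': 0.9973357455129883}
```

View pics/t0.png

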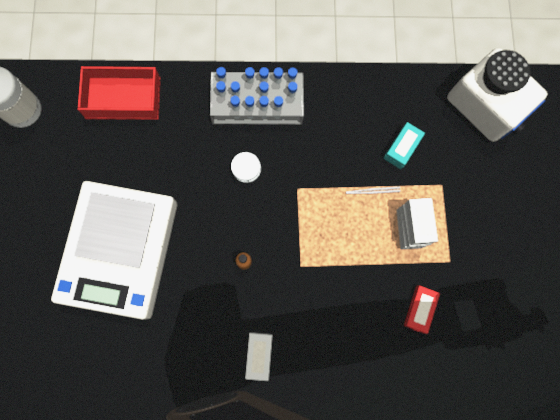

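View pics/s0.png

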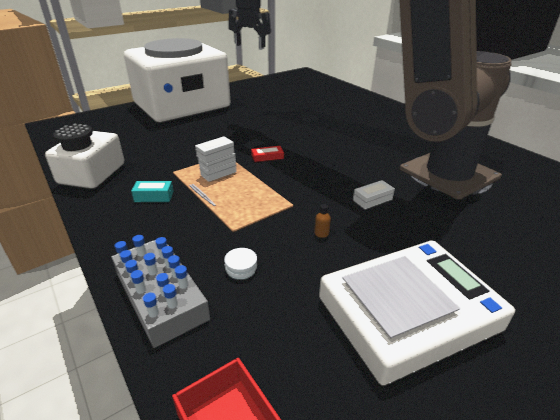

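The top view shows the stack's bright lid at about (422,221) on the right end of the mat, the empty mat half left of it, the forceps at (373,190) and the pan at about (115,230). The scene view shows the stack at (216,160) and the balance at (410,300). The lone white, red and turquoise boxes are clear of both.

```bash
cat >> h.py <<'E'
def rect(n,im,roi,lo,hi,z,sat=40):
    x0,y0,x1,y1=roi; hsv=cv2.cvtColor(im,cv2.COLOR_RGB2HSV)
    m=np.zeros(im.shape[:2],np.uint8)
    m[y0:y1,x0:x1]=((hsv[...,2]>=lo)&(hsv[...,2]<=hi)&(hsv[...,1]<sat))[y0:y1,x0:x1]
    m=cv2.morphologyEx(m,cv2.MORPH_OPEN,np.ones((3,3)))
    c=max(cv2.findContours(m,0,2)[0],key=cv2.contourArea)
    w=np.array([ray(n,*p[0],z)[:2] for p in cv2.convexHull(c)])
    r=cv2.minAreaRect((w*1000).astype(np.float32)); return r,cv2.boundingRect(c),cv2.contourArea(c)
E
python3 - <<'E'
from h import *
im=cv2.imread('pics/t0.png')[:,:,::-1].copy()
hsv=cv2.cvtColor(im,cv2.COLOR_RGB2HSV)
for r in(205,222,240): print(hsv[r,394:444,2].tolist())
for lo in(150,180,200): print(lo,rect("top",im,(392,190,445,255),lo,255,.096))
for c in [(78,193),(154,204),(137,268),(76,258)]: print('pan',ray("top",*c,.076))
for r in(230,): print(hsv[r,60:175,2].tolist())
for c in [(298,188),(445,185),(450,264),(300,266)]: print('mat',ray("top",*c,.006))
s=cv2.imread('pics/s0.png'); cv2.imwrite('pics/c.png',np.hstack([cv2.resize(s[130:190,185:250],None,fx=6,fy=6,interpolation=2),cv2.resize(im[190:250,390:450,::-1],None,fx=6,fy=6,interpolation=2)]))
E
```

```text
[171, 168, 162, 163, 166, 158, 163, 144, 116, 137, 130, 104, 97, 94, 97, 100, 229, 245, 246, 246, 246, 246, 246, 246, 246, 246, 246, 246, 246, 246, 246, 246, 246, 246, 246, 246, 246, 246, 243, 240, 238, 238, 243, 244, 243, 240, 241, 242, 239, 235]
[111, 117, 123, 119, 104, 95, 94, 91, 110, 103, 91, 100, 124, 109, 95, 91, 94, 99, 190, 243, 246, 246, 246, 245, 246, 246, 246, 246, 246, 246, 246, 246, 246, 246, 246, 246, 246, 246, 246, 246, 246, 245, 243, 244, 244, 242, 242, 242, 241, 238]
[170, 170, 148, 132, 123, 104, 97, 90, 93, 94, 129, 126, 100, 92, 109, 108, 96, 98, 88, 98, 124, 238, 246, 246, 246, 246, 246, 246, 246, 246, 246, 246, 246, 246, 246, 246, 246, 246, 246, 246, 246, 246, 246, 243, 241, 243, 244, 241, 239, 243]
150 (((530.1173706054688, -347.4239196777344), (95.04595947265625, 49.43564987182617), 1.8255550861358643), (409, 198, 29, 49), 1001.0)
180 (((533.4204711914062, -347.57220458984375), (88.37245178222656, 46.31059265136719), 4.389575481414795), (410, 198, 28, 45), 961.0)
200 (((533.519775390625, -347.80291748046875), (88.2171401977539, 45.97589111328125), 4.25448036
[... 223 characters left out ...]
6, 29, 136, 237, 245, 246, 246, 246, 246, 246, 246, 246, 246, 241, 228, 224, 225, 225, 224, 225, 223, 222, 224, 224, 224, 224, 224, 223, 226, 225, 226, 228, 226, 226, 227, 228, 227, 225, 225, 225, 224, 224, 224, 222, 224, 226, 226, 226, 225, 226, 224, 225, 225, 227, 225, 225, 224, 227, 224, 227, 227, 228, 229, 228, 230, 231, 230, 231, 229, 229, 229, 228, 229, 228, 228, 226, 228, 227, 225, 226, 227, 179, 236, 246, 246, 246, 246, 246, 246, 246, 246, 246, 246, 246, 246, 246, 246, 246, 239, 191, 148, 143, 141, 138, 93, 35, 38, 42]
mat [ 0.62096593 -0.10989295  0.006     ]
mat [ 0.6285645  -0.43298429  0.006     ]
mat [ 0.45534131 -0.43082424  0.006     ]
mat [ 0.45183949 -0.11163562  0.006     ]
```

View pics/c.png

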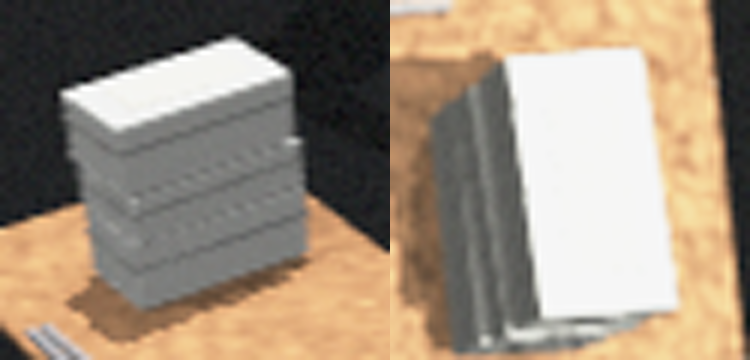

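The crop confirms the three boxes are slightly out of line. The upper one is at (0.5335, -0.348) with yaw about 4°, and its measured size matches 88x46. I'll move above it.

```bash
cat >> h.py <<'E'
def go(x,y,z,yaw):
    s=ctrl.get_state();q=s["tcp_rot"]
    from scipy.spatial.transform import Rotation as R
    M=R.from_quat(q).as_matrix(); cy=np.degrees(np.arctan2(M[1,0],M[0,0]))
    d=M.T@(np.array([x,y,z])-s["eef_pos"])*1000
    t=(cy-yaw+90)%180-90
    print('rows mm',d.round(1),'turn',round(t,2),'yaw',round(cy,2),'pos',s["eef_pos"].round(4),'tilt',M[:,2].round(4),'t',s["time"])
E
python3 - <<'E'
from h import *
im=cv2.imread('pics/t0.png')[:,:,::-1].copy()
go(.5335,-.348,.2,4.25)
print('pan',rect("top",im,(60,185,165,275),205,234,.076,255))
E
```

```text
rows mm [ 365.3 -152.6   -1. ] turn 17.63 yaw 21.88 pos [ 0.2514 -0.6257  0.1986] tilt [-5.0e-04  2.1e-03 -1.0e+00] t 0.1
pan (((519.2359619140625, 257.43719482421875), (128.27505493164062, 131.16152954101562), 79.35790252685547), (75, 193, 79, 75), 4163.5)
```

Emit:
send_rows(steps=[[0.015,-0.006,0,1,1],[0.05,-0.021,0,2.5,1],[0.09,-0.038,0,4.5,1],[0.13,-0.055,0,6.5,1],[0.17,-0.071,0,8.5,1],[0.21,-0.088,0,10.5,1],[0.25,-0.105,0,12.5,1],[0.29,-0.121,0,14.5,1],[0.325,-0.136,0,16,1],[0.35,-0.146,0,17.2,1],[0.365,-0.1526,0,17.6,1],[0.3653,-0.1526,0,17.6,1]], squeeze=30)

```text
time: 1.3
eef_pos: [0.5347, -0.3466, 0.1991]
tcp_rot: [0.999, 0.039, -0.0, -0.001]
contact_force: [-0.2, -1.1, -0.2]
opening: 1.003
finger_force: 0.0
```

Run:
```python
from h import *
go(.5335,-.348,.071,4.25)
```

```text
rows mm [ -1.2   1.4 128.1] turn 0.21 yaw 4.46 pos [ 0.5347 -0.3466  0.1991] tilt [-7.0e-04  1.2e-03 -1.0e+00] t 1.3
```

Emit:
send_rows(steps=[[0,0.001,0.01,0.2,1],[-0.001,0.0014,0.035,0.2,1],[-0.001,0.0014,0.06,0.2,1],[-0.001,0.0014,0.085,0.2,1],[-0.001,0.0014,0.105,0.2,1],[-0.001,0.0014,0.12,0.2,1],[-0.001,0.0014,0.128,0.2,1],[-0.001,0.0014,0.128,0.2,1],[-0.001,0.0014,0.128,0.2,0.4],[-0.001,0.0014,0.128,0.2,0.1],[-0.001,0.0014,0.128,0.2,-0.2],[-0.001,0.0014,0.128,0.2,-0.5]], squeeze=20)

```text
time: 2.5
eef_pos: [0.5332, -0.3504, 0.0727]
tcp_rot: [0.999, 0.036, 0.001, 0.001]
contact_force: [-1.0, -0.3, 0.6]
opening: 0.333
finger_force: 0.0
```

Emit:
send_rows(steps=[[0,0,0,0,-1],[0,0,0,0,-1],[0,0,0,0,-1],[0,0,0,0,-1]])

```text
time: 2.9
eef_pos: [0.5328, -0.3501, 0.0718]
tcp_rot: [0.999, 0.036, -0.0, -0.0]
contact_force: [0.1, -0.3, -0.4]
opening: 0.002
finger_force: 0.0
```

Run:
```python
from h import *
go(.5335,-.348,.071,4.25);print(ctrl.get_state()["opening"],ctrl.get_state()["finger_force"])
im=snap("top","t1");s=snap("scene","s1")
cv2.imwrite('pics/c1.png',np.hstack([cv2.resize(s[110:200,170:260],None,fx=4,fy=4),cv2.resize(im[180:270,370:460],None,fx=4,fy=4)])[:,:,::-1])
```

```text
rows mm [ 0.9 -2.   0.8] turn -0.17 yaw 4.08 pos [ 0.5328 -0.3501  0.0718] tilt [-1.e-04  0.e+00 -1.e+00] t 2.9
0.0019304770790631058 0.0
```

View pics/c1.png

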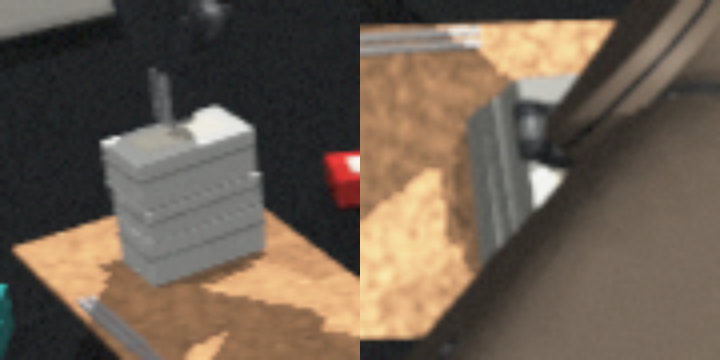

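The gripper shut without holding anything. The fingers (scene crop about (160,100)) look to be over or beyond the lid. I'll check by projecting the TCP into the pictures.

Run:
```python
from h import *
p=np.array(ctrl.get_state()["eef_pos"])
for n in("scene","top"):
    print(n,'tip',proj(n,p-[0,0,.008]),'grasp',proj(n,p+[0,0,.011]),'body',proj(n,p+[0,0,.065]))
    print([proj(n,np.array([.5335,-.348,z])+[dx*np.cos(.074)-dy*np.sin(.074),dx*np.sin(.074)+dy*np.cos(.074),0]).round().tolist() for z in(.096,.006) for dx,dy in((.044,.023),(.044,-.023),(-.044,-.023),(-.044,.023))])
    c=ctrl.calibration(n);E=c["extrinsics"];print(-E[:3,:3].T@E[:3,3])
im=cv2.imread('pics/s1.png'); cv2.imwrite('pics/c2.png',cv2.resize(im[20:220,120:340],None,fx=3,fy=3)[:600,:800])
```

```text
scene tip [215.06260383 154.34182615] grasp [214.41732414 147.82659657] body [212.50435828 128.51185288]
[[204.0, 152.0], [195.0, 145.0], [224.0, 136.0], [233.0, 142.0], [207.0, 182.0], [199.0, 175.0], [226.0, 166.0], [235.0, 172.0]]
[0.92288511 0.50096639 0.54139674]
top tip [419.0745499  223.22842773] grasp [422.24200941 221.5103208 ] body [431.97578749 216.23048327]
[[409.0, 199.0], [432.0, 197.0], [438.0, 241.0], [415.0, 243.0], [396.0, 209.0], [417.0, 207.0], [422.0, 247.0], [401.0, 249.0]]
[ 0.36275558 -0.02827632  0.99302971]
```

View pics/c2.png

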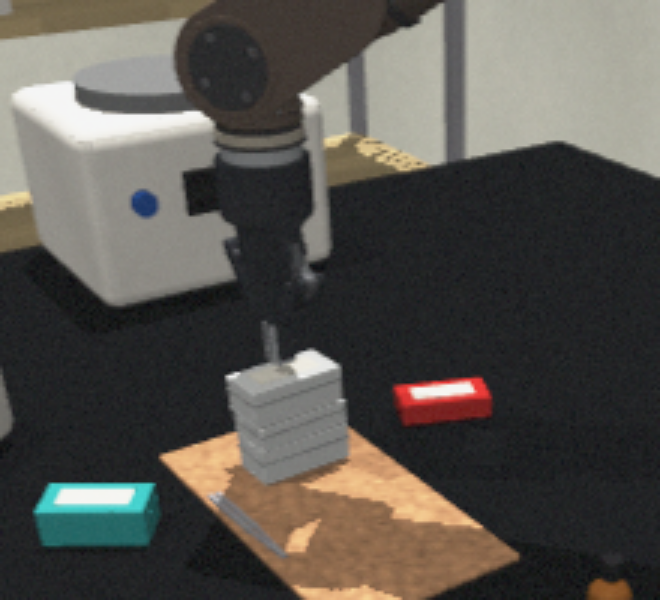

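The scene view shows the shut fingers ending at the lid surface, at about (212,143). The reported TCP predicts the tips at (215,154), which would be 25–30 mm lower. I'll raise the tool clear and compare reported with seen tip heights.

Emit:
send_rows(steps=[[0,0,-0.005,0,-1],[0,0,-0.02,0,-1],[0,0,-0.045,0,-1],[0,0,-0.065,0,-1],[0,0,-0.08,0,-1],[0,0,-0.08,0,-1],[0,0,-0.08,0,-1]])

```text
time: 3.7
eef_pos: [0.5328, -0.3501, 0.1521]
tcp_rot: [0.999, 0.036, 0.0, 0.0]
contact_force: [0.1, -0.2, -2.1]
opening: 0.004
finger_force: 0.0
```

Run:
```python
from h import *
s=ctrl.get_state();p=np.array(s["eef_pos"]);print(p,s["contact_force"])
im=snap("scene","s2").copy();s0=cv2.imread('pics/s0.png')[:,:,::-1].copy()
def mark(a,x0,y0,f,pts):
    c=cv2.resize(a[y0:y0+120,x0:x0+80],None,fx=f,fy=f)
    for q in pts: cv2.drawMarker(c,(int((q[0]-x0+.5)*f),int((q[1]-y0+.5)*f)),(255,0,255),0,14)
    return c
f=lambda p:[proj("scene",np.array(p)+[0,0,d]) for d in(-.008,.011,.065)]
p0=[.2514,-.6257,.1986];print(f(p),f(p0))
cv2.imwrite('pics/c3.png',np.hstack([mark(im,175,60,5,f(p)),mark(s0,210,0,5,f(p0))])[:,:,::-1])
```

```text
[ 0.53276498 -0.35010359  0.15211118] [ 0.12155918 -0.179662   -2.06016881]
[array([212.23854129, 125.80245483]), array([211.52999693, 118.64816693]), array([209.42515875,  97.39527259])] [array([249.9752276 ,  64.50397627]), array([249.76011256,  58.44279068]), array([249.12755059,  40.61941763])]
```

View pics/c3.png

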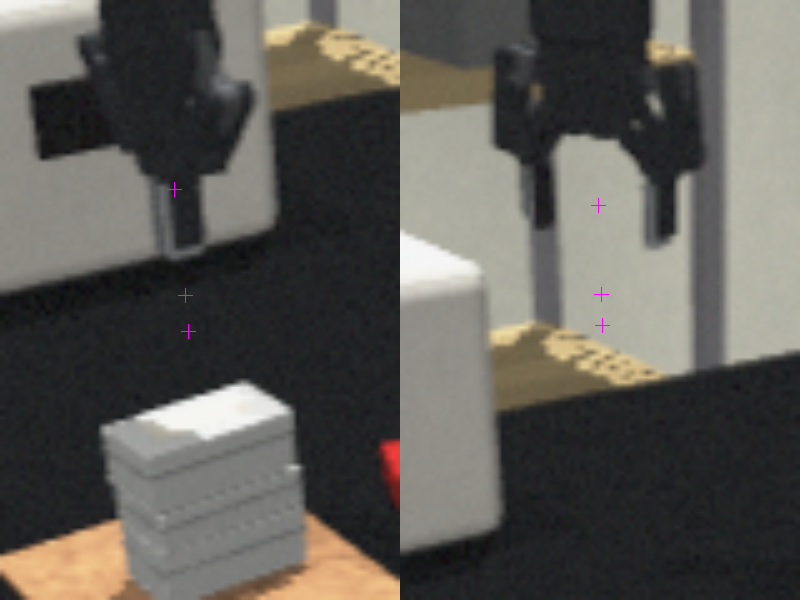

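The left half shows the shut tips at full-image pixel (211,110), where the reported TCP predicts (212,126). The right half shows the same gap at the start pose. The column agrees, so the real tips stand about 32 mm above the reported TCP, not 8 mm below it. I'll plan by the seen tips, open, and descend to just above the lid to check from both views.

Emit:
send_rows(steps=[[0,0,0,0,1],[0,-0.001,0,0,1],[0.001,-0.002,0,0,1],[0.001,-0.002,0,0,1],[0.001,-0.002,0,0,1],[0.001,-0.002,0.01,0,1],[0.001,-0.002,0.035,0,1],[0.001,-0.002,0.06,0,1],[0.001,-0.002,0.08,0,1],[0.001,-0.002,0.092,0,1],[0.001,-0.002,0.097,0,1],[0.001,-0.002,0.097,0,1]])

```text
time: 4.95
eef_pos: [0.5334, -0.3479, 0.0542]
tcp_rot: [0.999, 0.036, -0.0, -0.0]
contact_force: [-0.2, 0.4, -0.3]
opening: 1.0
finger_force: 0.0
```

Run:
```python
from h import *
s=ctrl.get_state();p=np.array(s["eef_pos"]);print(p,s["contact_force"],s["opening"])
a=snap("scene","s3");b=snap("top","t3")
go(.5335,-.348,.033,4.25)
c=np.array([.5335,-.348,0]);y=np.array([-.074,.997,0])
for n,im,(x0,y0) in(("scene",a,(175,80)),("top",b,(370,170))):
    k=cv2.resize(im[y0:y0+100,x0:x0+80],None,fx=5,fy=5)
    for sg in(-1,1):
        q=proj(n,c+sg*.0425*y+[0,0,p[2]+.0325+.013]); cv2.drawMarker(k,(int((q[0]-x0+.5)*5),int((q[1]-y0+.5)*5)),(255,0,255),0,12)
    K=k if n=="scene" else np.hstack([K,k])
cv2.imwrite('pics/c4.png',K[:,:,::-1])
```

```text
[ 0.53342088 -0.34788346  0.05421445] [-0.15271736  0.38922684 -0.27360329] 1.0000657212857396
rows mm [-0.7 -0.7 22.9] turn -0.17 yaw 4.08 pos [ 0.5343 -0.3487  0.0559] tilt [ 0.0014 -0.0013 -1.    ] t 5.05
```

View pics/c4.png

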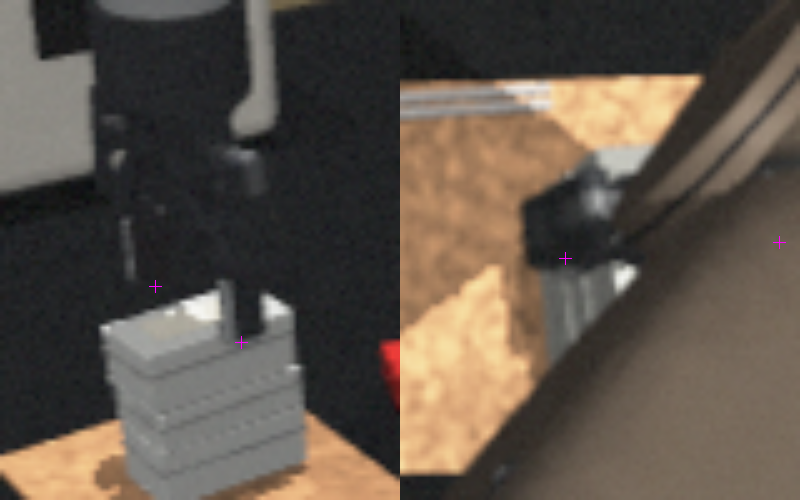

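Both views now agree: the marks for the open tips, placed using the 32 mm correction, fall on the near finger (scene (241,342), top (565,257) in the crop). The fingers straddle the box just above lid level. I'll descend 21 mm and close.

Emit:
send_rows(steps=[[0,0,0.005,0,1],[0,0,0.012,0,1],[0,0,0.018,0,1],[0,0,0.021,0,1],[0,0,0.021,0,0.6],[0,0,0.021,0,0.4],[0,0,0.021,0,0.2],[0,0,0.021,0,0],[0,0,0.021,0,-0.3],[0,0,0.021,0,-0.6],[0,0,0.021,0,-1],[0,0,0.021,0,-1]], squeeze=25)

```text
time: 6.25
eef_pos: [0.5339, -0.3483, 0.0343]
tcp_rot: [0.999, 0.036, 0.0, 0.0]
contact_force: [0.0, 0.5, 2.3]
opening: 0.534
finger_force: 27.0
```

Emit:
send_rows(steps=[[0,0,0,0,-1],[0,0,0,0,-1]])

```text
time: 6.45
eef_pos: [0.5339, -0.3483, 0.0343]
tcp_rot: [0.999, 0.036, 0.0, 0.0]
contact_force: [0.5, -0.1, 3.4]
opening: 0.533
finger_force: 27.1
```

Emit:
send_rows(steps=[[0,0,-0.002,0,-1],[0,0,-0.006,0,-1],[0,0,-0.012,0,-1],[0,0,-0.02,0,-1],[0,0,-0.03,0,-1],[0,0,-0.04,0,-1],[0,0,-0.047,0,-1],[0,0,-0.05,0,-1],[0,0,-0.05,0,-1]])

```text
time: 7.35
eef_pos: [0.534, -0.3484, 0.0847]
tcp_rot: [0.999, 0.036, 0.001, 0.0]
contact_force: [-0.3, 0.4, -0.7]
opening: 0.535
finger_force: 26.7
```

Emit:
send_rows(steps=[[0,-0.004,0,0,-1],[0,-0.014,0,0,-1],[0,-0.03,0,0,-1],[0,-0.05,0,0,-1],[0,-0.07,0,0,-1],[0,-0.09,0,0,-1],[0,-0.11,0,0,-1],[0,-0.128,0,0,-1],[0,-0.141,0,0,-1],[0,-0.148,0,0,-1],[0,-0.15,0,0,-1],[0,-0.15,0,0,-1]])

```text
time: 8.55
eef_pos: [0.5231, -0.1986, 0.084]
tcp_rot: [0.999, 0.036, 0.0, 0.0]
contact_force: [0.6, 0.1, -1.2]
opening: 0.533
finger_force: 26.7
```

Run:
```python
from h import *
a=snap("scene","s4");b=snap("top","t4")
s=ctrl.get_state();print(s["eef_pos"],s["contact_force"],s["opening"],s["finger_force"])
print(rect("top",b,(385,185,450,260),180,255,.062))
cv2.imwrite('pics/c5.png',np.hstack([cv2.resize(a[80:230,160:310],None,fx=2.6,fy=2.6),cv2.resize(b[150:300,300:450],None,fx=2.6,fy=2.6)])[:,:,::-1])
```

```text
[ 0.52313777 -0.19910988  0.08392568] [ 0.49616929  0.51149361 -0.24860161] 0.5373887537142688 26.722103655338287
(((518.2850341796875, -356.2841491699219), (33.23705291748047, 59.60078430175781), 89.93989562988281), (415, 216, 17, 30), 257.0)
```

View pics/c5.png

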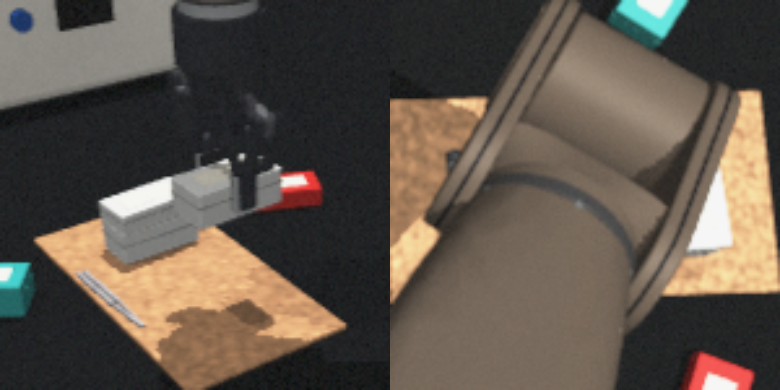

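The upper box is held level over the empty half, and the other two still lie stacked (left, (150,215)). Its underside is at about 0.112, so I'll lower it 106 mm to the mat.

Emit:
send_rows(steps=[[0,0,0.004,0,-1],[0,0,0.014,0,-1],[0,0,0.028,0,-1],[0,0,0.043,0,-1],[0,0,0.058,0,-1],[0,0,0.073,0,-1],[0,0,0.085,0,-1],[0,0,0.094,0,-1],[0,0,0.1,0,-1],[0,0,0.103,0,-1],[0,0,0.104,0,-1],[0,0,0.104,0,-1]])

```text
time: 9.85
eef_pos: [0.5233, -0.1986, -0.0198]
tcp_rot: [0.999, 0.036, 0.0, 0.0]
contact_force: [0.2, 0.3, -1.0]
opening: 0.534
finger_force: 26.7
```

Emit:
send_rows(steps=[[0,0,0.001,0,-1],[0,0,0.002,0,-1],[0,0,0.002,0,-1],[0,0,0.002,0,-1]])

```text
time: 10.25
eef_pos: [0.5234, -0.1987, -0.0217]
tcp_rot: [0.999, 0.036, 0.0, 0.0]
contact_force: [0.1, -0.2, 0.2]
opening: 0.531
finger_force: 26.8
```

Emit:
send_rows(steps=[[0,0,0.0007,0,-1],[0,0,0.0007,0,-1],[0,0,0.0007,0,-1]])

```text
time: 10.55
eef_pos: [0.5233, -0.1986, -0.0218]
tcp_rot: [0.999, 0.036, 0.0, 0.0]
contact_force: [-2.0, 1.1, 5.4]
opening: 0.534
finger_force: 27.5
```

Contact. I'll release gently and rise.

Emit:
send_rows(steps=[[0,0,0,0,0.2],[0,0,0,0,0.3],[0,0,0,0,0.6],[0,0,0,0,1],[0,0,0,0,1],[0,0,0,0,1],[0,0,-0.01,0,1],[0,0,-0.03,0,1],[0,0,-0.06,0,1],[0,0,-0.095,0,1],[0,0,-0.125,0,1],[0,0,-0.15,0,1]])

```text
time: 11.75
eef_pos: [0.5236, -0.1988, 0.1302]
tcp_rot: [0.999, 0.036, 0.001, 0.001]
contact_force: [-0.3, -0.2, 0.9]
opening: 1.0
finger_force: 0.0
```

Emit:
send_rows(steps=[[0.01,-0.04,0,0,1],[0.02,-0.085,0,0,1],[0.02,-0.13,0,0,1],[0.02,-0.175,0,0,1],[0.02,-0.22,0,0,1],[0.02,-0.25,0,0,1],[0.02,-0.25,0,0,1]])

```text
time: 12.45
eef_pos: [0.5245, 0.0556, 0.1279]
tcp_rot: [0.999, 0.038, 0.0, -0.0]
contact_force: [0.2, -0.8, -0.2]
opening: 0.999
finger_force: 0.0
```

Run:
```python
from h import *
a=snap("scene","s5");b=snap("top","t5")
print('mid',rect("top",b,(385,185,450,260),200,255,.062),'\nup',rect("top",b,(310,190,390,260),200,255,.040))
go(.5335,-.348,.1,4.25)
```

```text
mid (((531.4591064453125, -346.4988098144531), (88.57698059082031, 46.11054611206055), 5.599891185760498), (404, 203, 28, 44), 897.5) 
up (((522.9961547851562, -198.99649047851562), (88.25390625, 46.24052810668945), 4.165652751922607), (331, 209, 26, 43), 877.0)
rows mm [-21.  400.2  28. ] turn -0.07 yaw 4.18 pos [0.5253 0.0526 0.1278] tilt [ 9.e-04 -6.e-04 -1.e+00] t 12.55
```

Both positions check out at 88x46: the middle box is at (0.5315,-0.3465) with yaw 5.6°, and the upper box is set down at (0.523,-0.199). I'll go back over the middle box.

Emit:
send_rows(steps=[[-0.002,0.015,0,0,1],[-0.005,0.05,0,0,1],[-0.008,0.095,0,-0.3,1],[-0.012,0.14,0,-0.5,1],[-0.016,0.185,0,-0.7,1],[-0.02,0.23,0,-0.9,1],[-0.023,0.275,0,-1.1,1],[-0.023,0.32,0,-1.3,1],[-0.023,0.36,0,-1.4,1],[-0.023,0.385,0,-1.4,1],[-0.023,0.398,0,-1.4,1],[-0.023,0.4,0,-1.4,1]])

```text
time: 13.75
eef_pos: [0.5294, -0.3511, 0.127]
tcp_rot: [0.999, 0.046, -0.0, -0.0]
contact_force: [0.9, 0.6, 0.2]
opening: 1.004
finger_force: 0.0
```

Emit:
send_rows(steps=[[0,0,0,0,1],[0,0,0,0,1],[0,0,0,0,1]])

```text
time: 14.05
eef_pos: [0.5307, -0.347, 0.1271]
tcp_rot: [0.999, 0.049, -0.0, -0.0]
contact_force: [-0.2, 0.1, 0.9]
opening: 0.999
finger_force: 0.0
```

Run:
```python
from h import *
go(.5315,-.3465,.008,5.6)
```

```text
rows mm [  0.8  -0.3 119.1] turn -0.04 yaw 5.56 pos [ 0.5307 -0.347   0.1271] tilt [-2.e-04  4.e-04 -1.e+00] t 14.05
```

Emit:
send_rows(steps=[[0.0008,0,0.01,0,1],[0.0008,0,0.03,0,1],[0.0008,0,0.055,0,1],[0.0008,0,0.08,0,1],[0.0008,0,0.1,0,1],[0.0008,0,0.112,0,1],[0.0008,0,0.118,0,1],[0.0008,0,0.119,0,1],[0.0008,0,0.119,0,0.6],[0.0008,0,0.119,0,0.4],[0.0008,0,0.119,0,0.2],[0.0008,0,0.119,0,0]])

```text
time: 15.25
eef_pos: [0.532, -0.3487, 0.0093]
tcp_rot: [0.999, 0.048, 0.001, 0.001]
contact_force: [-0.2, -0.2, -0.8]
opening: 0.534
finger_force: 27.4
```

Emit:
send_rows(steps=[[0,0,0,0,-0.2],[0,0,0,0,-0.5],[0,0,0,0,-1],[0,0,0,0,-1],[0,0,0,0,-1]])

```text
time: 15.75
eef_pos: [0.532, -0.3487, 0.0092]
tcp_rot: [0.999, 0.048, 0.001, 0.001]
contact_force: [-1.2, 0.4, 6.0]
opening: 0.535
finger_force: 28.2
```

Emit:
send_rows(steps=[[0,0,-0.002,0,-1],[0,0,-0.006,0,-1],[0,0,-0.012,0,-1],[0,0,-0.018,0,-1],[0,0,-0.022,0,-1],[0,0,-0.024,0,-1],[0,0,-0.024,0,-1]])

```text
time: 16.45
eef_pos: [0.5317, -0.3484, 0.0327]
tcp_rot: [0.999, 0.048, 0.0, 0.0]
contact_force: [-0.6, 0.5, -0.3]
opening: 0.537
finger_force: 27.4
```

Run:
```python
from h import *
a=snap("scene","s6")
cv2.imwrite('pics/c6.png',cv2.resize(a[100:220,160:310],None,fx=5,fy=5)[:,:,::-1])
```

```text
(no output)
```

View pics/c6.png

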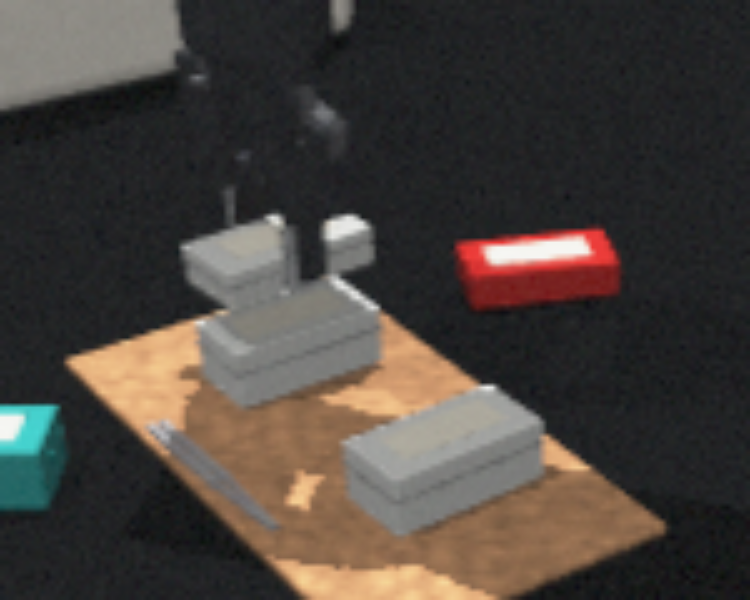

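The middle box is held level. The lower and upper boxes lie on the mat. I'll raise it and carry it to the pan.

Emit:
send_rows(steps=[[0,0,-0.004,0,-1],[0,0,-0.015,0,-1],[0,0,-0.03,0,-1],[0,-0.004,-0.048,0,-1],[0,-0.015,-0.06,0,-1],[0,-0.032,-0.067,0,-1],[0,-0.055,-0.07,0,-1],[0,-0.08,-0.07,0,-1],[0,-0.105,-0.07,0,-1],[0,-0.13,-0.07,0,-1],[0,-0.155,-0.07,0,-1],[0,-0.18,-0.07,0,-1]])

```text
time: 17.7
eef_pos: [0.5134, -0.1665, 0.1022]
tcp_rot: [0.999, 0.048, -0.0, -0.0]
contact_force: [0.2, -0.0, -0.4]
opening: 0.53
finger_force: 27.4
```

Run:
```python
from h import *
go(.5192,.2574,.103,5.6)
```

```text
rows mm [  46.6 -421.3   -0.5] turn -0.08 yaw 5.52 pos [ 0.5134 -0.1665  0.1022] tilt [-4.e-04  6.e-04 -1.e+00] t 17.7
```

Emit:
send_rows(steps=[[0.003,-0.025,0,0,-1],[0.006,-0.055,0,0,-1],[0.01,-0.09,0,0,-1],[0.014,-0.125,0,0,-1],[0.018,-0.16,0,0,-1],[0.022,-0.195,0,0,-1],[0.026,-0.23,0,0,-1],[0.03,-0.265,0,0,-1],[0.034,-0.3,0,0,-1],[0.038,-0.335,0,0,-1],[0.041,-0.365,0,0,-1],[0.044,-0.39,0,0,-1]])

```text
time: 18.9
eef_pos: [0.519, 0.2259, 0.1023]
tcp_rot: [0.999, 0.049, -0.0, -0.0]
contact_force: [0.6, -0.4, -1.2]
opening: 0.534
finger_force: 27.4
```

Emit:
send_rows(steps=[[0.001,-0.012,0,0,-1],[0.002,-0.018,0,0,-1],[0.002,-0.02,0,0,-1],[0.002,-0.02,0,0,-1],[0.002,-0.02,0,0,-1]])

```text
time: 19.4
eef_pos: [0.5209, 0.2426, 0.1021]
tcp_rot: [0.999, 0.047, -0.0, 0.0]
contact_force: [-0.3, 0.1, -1.1]
opening: 0.537
finger_force: 27.4
```

Run:
```python
from h import *
go(.5192,.2574,.046,5.6)
b=snap("top","t7")
```

```text
rows mm [ -0.3 -14.9  56.1] turn -0.19 yaw 5.41 pos [0.5209 0.2426 0.1021] tilt [-2.e-04 -3.e-04 -1.e+00] t 19.4
```

Emit:
send_rows(steps=[[0,-0.005,0.003,0,-1],[0,-0.011,0.01,0,-1],[0,-0.015,0.02,0,-1],[0,-0.015,0.03,0,-1],[0,-0.015,0.039,0,-1],[0,-0.015,0.047,0,-1],[0,-0.015,0.052,0,-1],[0,-0.015,0.054,0,-1],[0,-0.015,0.055,0,-1],[0,-0.015,0.055,0,-1]])

```text
time: 20.45
eef_pos: [0.5198, 0.2584, 0.0474]
tcp_rot: [0.999, 0.048, 0.0, -0.0]
contact_force: [0.1, -0.8, -0.5]
opening: 0.535
finger_force: 27.4
```

Emit:
send_rows(steps=[[0,0,0.001,0,-1],[0,0,0.0015,0,-1],[0,0,0.0015,0,-1],[0,0,0.0015,0,-1]])

```text
time: 20.85
eef_pos: [0.5196, 0.2585, 0.0458]
tcp_rot: [0.999, 0.048, 0.0, -0.0]
contact_force: [-0.4, -0.2, -0.4]
opening: 0.536
finger_force: 27.4
```

Emit:
send_rows(steps=[[0,0,0.001,0,-1],[0,0,0.001,0,-1],[0,0,0.001,0,-1]])

```text
time: 21.15
eef_pos: [0.5197, 0.2585, 0.0452]
tcp_rot: [0.999, 0.048, 0.0, -0.0]
contact_force: [-2.2, 0.2, 4.6]
opening: 0.536
finger_force: 27.9
```

Contact at the predicted height. I'll release, rise and back away.

Emit:
send_rows(steps=[[0,0,0,0,0.2],[0,0,0,0,0.3],[0,0,0,0,0.6],[0,0,0,0,1],[0,0,0,0,1],[0,0,0,0,1],[0,0,-0.01,0,1],[0,0,-0.03,0,1],[0,0,-0.055,0,1],[0,0,-0.075,0,1],[0,0,-0.085,0,1],[0,0,-0.085,0,1]])

```text
time: 22.35
eef_pos: [0.5208, 0.2589, 0.1321]
tcp_rot: [0.999, 0.048, 0.002, -0.001]
contact_force: [0.7, -0.2, 0.8]
opening: 1.002
finger_force: 0.0
```

Emit:
send_rows(steps=[[0,0.02,0,0,1],[0,0.06,0,0,1],[0,0.1,0,0,1],[0,0.14,0,0,1],[0,0.18,0,0,1],[0,0.21,0,0,1],[0,0.22,0,0,1],[0,0.22,0,0,1]])

```text
time: 23.15
eef_pos: [0.5399, 0.0386, 0.1286]
tcp_rot: [0.999, 0.046, -0.001, -0.0]
contact_force: [0.1, 0.4, 0.2]
opening: 0.999
finger_force: 0.0
```

Run:
```python
from h import *
b=snap("top","t8")
print('low',rect("top",b,(380,185,450,260),170,255,.040),'\nup',rect("top",b,(310,190,390,260),170,255,.040))
print('mid',rect("top",b,(70,185,170,275),238,255,.098))
go(.523,-.199,.13,4.2)
cv2.imwrite('pics/c8.png',cv2.resize(b[130:330,30:470],None,fx=1.8,fy=1.8)[:,:,::-1])
```

```text
low (((531.29248046875, -345.5751037597656), (88.55912780761719, 46.20743179321289), 2.7291762828826904), (401, 205, 26, 43), 864.0) 
up (((522.8275146484375, -198.87637329101562), (88.565673828125, 46.460025787353516), 4.24367618560791), (330, 209, 27, 43), 883.5)
mid (((511.7116394042969, 269.8904113769531), (128.04995727539062, 178.33871459960938), 82.39092254638672), (70, 185, 76, 90), 1746.0)
rows mm [-39.4 235.9  -1.4] turn 1.21 yaw 5.41 pos [0.5399 0.0396 0.1287] tilt [-1.7e-03  8.0e-04 -1.0e+00] t 23.2
```

View pics/c8.png

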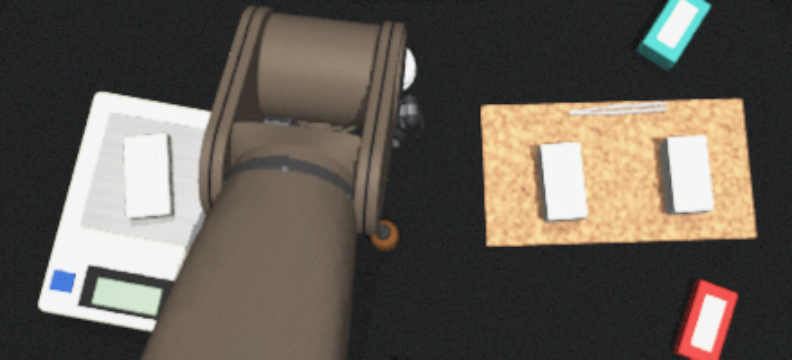

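The middle box lies on the pan near its centre, at crop (147,176). The lower box is at (0.531,-0.3455) with yaw 2.7°. The upper box is at (0.523,-0.199) with yaw 4.2°. I'll fetch the upper one.

Emit:
send_rows(steps=[[-0.004,0.02,0,0.2,1],[-0.01,0.055,0,0.4,1],[-0.016,0.095,0,0.6,1],[-0.022,0.135,0,0.8,1],[-0.029,0.175,0,1,1],[-0.035,0.21,0,1.2,1],[-0.038,0.23,0,1.2,1],[-0.039,0.236,0,1.2,1],[-0.039,0.236,0,1.2,1],[-0.039,0.236,0,1.2,1],[-0.039,0.236,0,1.2,1]])

```text
time: 24.3
eef_pos: [0.5243, -0.1975, 0.1294]
tcp_rot: [0.999, 0.038, -0.0, -0.0]
contact_force: [-0.1, 0.9, -0.6]
opening: 1.001
finger_force: 0.0
```

Run:
```python
from h import *
go(.523,-.199,-.021,4.2)
```

```text
rows mm [ -1.4   1.4 150.4] turn 0.19 yaw 4.39 pos [ 0.5243 -0.1975  0.1294] tilt [-3.e-04  6.e-04 -1.e+00] t 24.3
```

Emit:
send_rows(steps=[[-0.001,0.001,0.01,0.2,1],[-0.001,0.001,0.035,0.2,1],[-0.001,0.001,0.065,0.2,1],[-0.001,0.001,0.095,0.2,1],[-0.001,0.001,0.12,0.2,1],[-0.001,0.001,0.138,0.2,1],[-0.001,0.001,0.147,0.2,1],[-0.001,0.001,0.15,0.2,1],[-0.001,0.001,0.15,0.2,1],[-0.001,0.001,0.15,0.2,0.6],[-0.001,0.001,0.15,0.2,0.4],[-0.001,0.001,0.15,0.2,0.2]])

```text
time: 25.5
eef_pos: [0.5239, -0.2007, -0.0194]
tcp_rot: [0.999, 0.036, 0.001, 0.0]
contact_force: [-0.4, 0.9, 0.5]
opening: 0.599
finger_force: 0.0
```

Emit:
send_rows(steps=[[0,0,0,0,0],[0,0,0,0,-0.3],[0,0,0,0,-1],[0,0,0,0,-1],[0,0,0,0,-1],[0,0,0,0,-1]])

```text
time: 26.1
eef_pos: [0.5238, -0.2006, -0.0195]
tcp_rot: [0.999, 0.036, 0.0, 0.0]
contact_force: [-0.6, 0.1, 4.7]
opening: 0.533
finger_force: 28.1
```

Emit:
send_rows(steps=[[0,0,-0.002,0,-1],[0,0,-0.006,0,-1],[0,0,-0.014,0,-1],[0,0,-0.026,0,-1],[0,0,-0.04,0,-1],[0,0,-0.054,0,-1],[0,0,-0.064,0,-1],[0,0,-0.069,0,-1],[0,0,-0.07,0,-1],[0,0,-0.07,0,-1]])

```text
time: 27.1
eef_pos: [0.5231, -0.2002, 0.0496]
tcp_rot: [0.999, 0.036, -0.0, -0.0]
contact_force: [-0.2, 0.7, -1.1]
opening: 0.531
finger_force: 27.3
```

Run:
```python
from h import *
go(.5313,-.3456,.0485,2.8)
```

```text
rows mm [ -2.1 145.6   1. ] turn 1.28 yaw 4.08 pos [ 0.5231 -0.2002  0.0496] tilt [-2.e-04  1.e-04 -1.e+00] t 27.1
```

Emit:
send_rows(steps=[[0,0.004,0,0.1,-1],[0,0.014,0,0.2,-1],[0,0.03,0,0.4,-1],[0,0.05,0,0.6,-1],[-0.001,0.07,0,0.8,-1],[-0.001,0.09,0,1,-1],[-0.001,0.11,0,1.2,-1],[-0.001,0.127,0,1.3,-1],[-0.001,0.138,0,1.3,-1],[-0.001,0.144,0,1.3,-1],[-0.001,0.1455,0,1.3,-1],[-0.001,0.1455,0,1.3,-1]])

```text
time: 28.3
eef_pos: [0.5326, -0.3451, 0.0495]
tcp_rot: [1.0, 0.024, -0.0, -0.0]
contact_force: [-0.2, -0.5, -1.2]
opening: 0.534
finger_force: 27.2
```

Emit:
send_rows(steps=[[0,0,0,0,-1],[0,0,0,0,-1],[0,0,0,0,-1]])

```text
time: 28.6
eef_pos: [0.5327, -0.3449, 0.0497]
tcp_rot: [1.0, 0.025, -0.0, -0.0]
contact_force: [0.0, 0.4, -1.5]
opening: 0.537
finger_force: 27.2
```

Run:
```python
from h import *
go(.532,-.3456,.0145,2.8)
```

```text
rows mm [-0.7  0.6 35.2] turn 0.01 yaw 2.81 pos [ 0.5327 -0.3449  0.0497] tilt [-0.e+00  1.e-04 -1.e+00] t 28.6
```

Emit:
send_rows(steps=[[-0.0005,0.0005,0.004,0,-1],[-0.0005,0.0005,0.01,0,-1],[-0.0005,0.0005,0.018,0,-1],[-0.0005,0.0005,0.025,0,-1],[-0.0005,0.0005,0.03,0,-1],[-0.0005,0.0005,0.0325,0,-1],[-0.0005,0.0005,0.0335,0,-1],[-0.0005,0.0005,0.034,0,-1],[-0.0005,0.0005,0.0345,0,-1],[-0.0005,0.0005,0.035,0,-1],[-0.0005,0.0005,0.035,0,-1]])

```text
time: 29.7
eef_pos: [0.5322, -0.3461, 0.0148]
tcp_rot: [1.0, 0.024, 0.0, 0.0]
contact_force: [0.6, -0.5, -1.5]
opening: 0.536
finger_force: 27.2
```

Emit:
send_rows(steps=[[0,0,0.0007,0,-1],[0,0,0.0007,0,-1],[0,0,0.0007,0,-1]])

```text
time: 30.0
eef_pos: [0.5323, -0.3462, 0.0145]
tcp_rot: [1.0, 0.024, 0.0, 0.0]
contact_force: [-1.0, 0.9, 2.3]
opening: 0.53
finger_force: 27.5
```

Contact at the predicted height. I'll release, rise, back away and check.

Emit:
send_rows(steps=[[0,0,0,0,0.2],[0,0,0,0,0.3],[0,0,0,0,0.6],[0,0,0,0,1],[0,0,0,0,1],[0,0,0,0,1],[0,0,-0.01,0,1],[0,0,-0.03,0,1],[0,0,-0.06,0,1],[0,0,-0.09,0,1],[0,0,-0.11,0,1],[0,0,-0.115,0,1]])

```text
time: 31.2
eef_pos: [0.5339, -0.3475, 0.1335]
tcp_rot: [1.0, 0.024, 0.003, 0.002]
contact_force: [0.6, 0.8, 0.3]
opening: 0.998
finger_force: 0.0
```

Emit:
send_rows(steps=[[0,-0.02,0,0,1],[0,-0.06,0,0,1],[0,-0.1,0,0,1],[0,-0.14,0,0,1],[0,-0.18,0,0,1],[0,-0.22,0,0,1],[0,-0.26,0,0,1],[0,-0.29,0,0,1],[0,-0.3,0,0,1],[0,-0.3,0,0,1],[0,-0.3,0,0,1]])

```text
time: 32.3
eef_pos: [0.5172, -0.0466, 0.1283]
tcp_rot: [1.0, 0.024, -0.001, 0.0]
contact_force: [0.6, -0.2, 1.3]
opening: 1.002
finger_force: 0.0
```

Run:
```python
from h import *
b=snap("top","t9");a=snap("scene","s9")
print('up',rect("top",b,(380,185,450,260),200,255,.074))
hsv=cv2.cvtColor(b,cv2.COLOR_RGB2HSV);print(hsv[228,60:175,2].tolist())
print('mid',rect("top",b,(88,198,138,258),238,255,.098))
s=ctrl.get_state();print(s["eef_pos"],s["contact_force"],s["time"])
cv2.imwrite('pics/c9.png',np.hstack([cv2.resize(a[100:340,130:500],(370*1,240)),b[130:370,30:460]])[:,:,::-1])
```

```text
up (((531.96630859375, -346.3006286621094), (88.0919189453125, 45.663204193115234), 2.594799757003784), (406, 201, 27, 44), 907.5)
[38, 37, 36, 34, 35, 34, 32, 38, 35, 59, 216, 243, 245, 245, 245, 245, 244, 245, 245, 245, 242, 231, 219, 215, 218, 217, 217, 219, 219, 220, 221, 220, 219, 219, 219, 219, 218, 219, 217, 228, 242, 245, 245, 245, 245, 245, 245, 245, 245, 245, 245, 245, 245, 245, 245, 245, 245, 245, 245, 245, 245, 245, 244, 192, 112, 112, 198, 223, 222, 222, 220, 219, 219, 220, 219, 218, 218, 219, 220, 220, 221, 219, 220, 222, 223, 222, 224, 221, 217, 233, 243, 245, 245, 245, 245, 245, 245, 245, 245, 245, 245, 245, 245, 245, 245, 241, 215, 157, 137, 137, 132, 105, 55, 32, 34]
mid (((519.2805786132812, 257.94964599609375), (85.03734588623047, 44.05807876586914), 5.59122371673584), (99, 205, 25, 45), 945.0)
[ 0.51759145 -0.04738006  0.12868111] [-0.45573627  0.11905506  0.33601589] 32.4
```

View pics/c9.png

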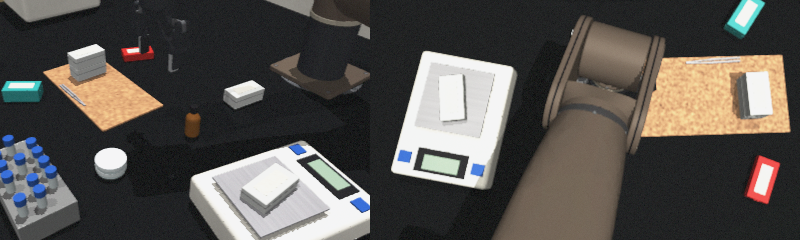

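The final picture shows the middle box flat on the pan at (0.519, 0.258), within 1 mm of its centre. The upper box is back on the lower one, about 1 mm off and in line, and the arm is clear.

```bash
python3 -c "
from plant import ctrl
print(ctrl.sign_off())"
```

```text
the job is handed in; nothing more can be done
None
```

Job handed in: by the last pictures, the middle box lies flat on the pan within 1 mm of its centre and the upper box is back squarely on the lower one, after a first grasp that closed on nothing because the fingertips sit about 40 mm higher than the robot's stated geometry implies; no verdict was returned.

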